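# Switch the tube shaker off and lock a tube block in its clamp

### The arm

A 6-joint arm with a two-finger parallel gripper is mounted at the origin on the work surface. World frame = base frame: x ahead of the robot, y to its left, z up, the work surface at z = 0. Lengths are in m, angles in rad, forces in N, time in s.
With the tool pointing down it reaches from about 0.275 to 1 m from the base axis. Payload 8.4 kg.
Tool frame: the origin (TCP) lies on the centre line of the jaws, within the pads' length; the fingertips stand 22 mm ahead of it and the grasp point (between the pads) lies 3 mm ahead of it (r.nose_length is the distance from the TCP to the fingertips, in m); z points along the fingers, x is the direction in which the jaws open and shut, and the axes are right-handed (so a half turn about z gives the same grasp; the last joint's range is limited). The gripper opens to 85 mm and grips with 20 to 120 N. Pads are 22 mm wide; open, the fingers measure 114 mm over their backs; the gripper's body (76 mm by 85 mm) begins 54 mm behind the grasp point. The pads swing forward as they close: fully open they stand 13 mm farther back than shut.
Start: joints at [1.157, 0.353, 1.633, -0, 1.155, -0.002], TCP at [0.25, 0.573, 0.253] pointing down, gripper open.
Joint ranges: [-2.63, 2.63], [-0.92, 2.1], [0.06, 2.66], [-1.3, 4.44], [0, 2.69], [-3.02, 3.02]. Speed limits (rad/s): [2.22, 2.22, 2.79, 3.14, 3.14, 3.14].

### API

Orientations are given as a unit quaternion [w, x, y, z].
In Python, from station import r gives the robot as it stands. The module is installed in compiled form; this text tells all that it offers.
- The arm moves only by the tool arm_command, never from a script. Its argument "plan" is one flat list of numbers, 4 for each row, row after row: the shift along the tool's x, y, z in mm, then the turn about the tool's z in rad. In form: [x, y, z, spin, x, y, z, spin, ...]. A call has 1 to 12 rows; each row is the pose to reach, as a shift and turn from the pose commanded when the call began, along the tool's axes at that moment; what a row does not reach only later rows make up. A row lasts 1/12 s, in which the tool goes at most 41.7 mm and 7.16 degrees, less where a joint would pass 70% of its speed; a pose out of reach is approached as far as the arm can. A call with a gripper value outside its range is refused whole. "claw" is the closure in counts, from 0 (fully open) to 255 (shut), set as the call begins (left out, the last holds). The fingers move at their own pace and stop on an object; "squeeze" is the grip in N (left out, the last holds). Time passes only in rows, so rows that repeat a pose let the fingers close. It gives the time, the measured TCP pose, the force and the opening at its end, in the units of the state.
- r.get_state(): the state, without advancing time (a new reading comes with each control period).
- r.grab_frame(name): name is "side" or "top" or "wrist"; returns (picture, depth): 400x640x3 uint8, red, green, blue; 400x640 float32, m along the optical axis (not along the pixel's ray), 0 where there is no reading.
- r.calibration(name): a dict with "K" (3x3 intrinsics, pixels), "T" (4x4, takes a point from camera to world coordinates). Camera axes: x right, y up, looking along -z (the intrinsics and any distortion apply to the point x, -y, -z); pixel columns grow to the right and rows downward; lengths in m; the calibration is good to about 2 mm. A picture is of the moment at which its call begins: read the wrist's pose just before it. calibration takes no time and is no camera call; for the wrist camera it gives the pose at the moment of the call.
- r.hand_in(): hands the job in, once; it reports no verdict.
Trained networks look in the newest picture that a camera, given by its name, has taken for a name from the list of things; names that differ only in an ending like _2 or _b are one class to them, and where a whole thing is asked for, a point or a joint stands for the part that bears it (a point fixed in the world has none). Each returns a list of dicts, best first, with "confidence" (0 to 1); they miss things now and then, are a little off and sometimes report something else, mostly with a low value. They report only what shows in the picture. A call takes as long as a camera call.
- r.search_frame(camera, target): "location" ([x, y, z] in m, in the coordinates of the camera as it stood for that picture, good to about 4 mm: the middle of the surface that is visible of it).
- r.silhouettes(camera, target): "pixels" (400x640 bool, what is visible of it).
The state is a dict: "time": time; "q": joint angles; "qvel": joint speeds; "tau": joint torques, N m; "position": TCP position; "tool_rot": TCP orientation; "contact_force": force on the tool from outside, world axes, zero at the start; "ft_torque": the same for the moment, N m; "opening": finger opening in m.
Only numpy, scipy, OpenCV 4.12 (cv2) and the standard library are available. Lean on these libraries where they do the work, as an engineer would, in place of code of your own. Each camera call takes 0.05 s, during which the arm holds its last target.

### The job

The tube shaker on the bench has been left switched to run: first set its lever switch to the upright centre position, which is off. Then fit the aluminium block that holds the six capped tubes: lift it out of the rack, stand it on the open bench and let go to change your grip to its two ends (the rack leaves only its long sides free, the clamp only its ends), and stand it flat on the shaker's platform, centred between the two clamp jaws with its long sides facing them. Finally turn the clamp knob clockwise until it clicks home and the jaws hold the block; keep the block upright throughout, leave the switch off, and do not disturb the other blocks, the beaker or the jar.

Things in the scene. Friction and masses are not known exactly. Their poses are not given: they have to be found in the camera images.
- shaker: white microtube shaker fixed to the bench, housing 200 (x) x 210 (y) x 75 mm high; origin at the centre of its underside, x to its back, y to its left, z up. Front strip (x -100 to -25 mm, top at 75 mm): control deck with the lever switch (x -65, y +55) and a black speed dial (x -65, y -68, 93 mm high, not used). Behind: aluminium platform, x -25 to +95, y -95 to +60 mm, top at 93 mm.
- switch_lever (a point): point on the axis of the switch's steel bat lever, 26 mm above its pivot, 10 mm below its tip; lever 9 to 10 mm thick, 36 mm long, pivot 80 mm above the bench. Round it a steel bush, 15 mm across, top at 83 mm. Its axes turn with the lever, which swings in the shaker's y-z plane.
- switch (a joint): switch angle, rad: 0 upright = off (centre), +0.41 leaning to the shaker's left (+y) = run, -0.41 to its right = pulse. Sprung into each of the three: let go within about 0.17 of upright it settles at the centre, beyond about 0.22 it snaps to the side; about 3 N at the tip moves it.
- knob_grip (a point): point on the vertical axis of the clamp knob, at half the height of its bar: a black straight bar 54 mm long, 12 thick, 22 high (123 to 145 mm above the bench) on a 22 mm hub. It sits at shaker x +35, y -65 mm on a grey cam housing 54 x 48 mm, top at 115 mm. The axes turn with the knob, x along the bar; at angle 0 the bar lies along the shaker's x.
- clamp_knob (a joint): knob angle, rad, growing clockwise seen from above; starts at 0 to 0.3 (open). Light friction (0.02 N m) to about 1.0, then a stiff detent (up to about 0.3 N m) whose crest is at 1.31; past it the knob snaps on by itself to its end stop at 1.55 (home) and is held there. Let go before the crest, it falls back. It drives the moving jaw 12 mm in all (8 mm per rad) towards the fixed jaw.
- clamp_seat (a point): point on the platform's top, between the open jaws (46 mm apart in y at knob angle 0), 22 mm from the fixed jaw, midway along them; axes as the shaker's. The block goes here, long side along x. Jaws 44 mm long (x), 40 mm high (top 133 mm above the bench); nothing stands at their two ends. Closing pushes the block to +y against the fixed jaw (4 mm if it was set on this point).
- clamp_jaw: the moving jaw on the knob's side: upright aluminium plate 44 x 10 x 40 mm on two rods, sprung, facing the fixed jaw of the same length and height. Origin on the platform's top, 8 mm (y) from its face.
- tube_block_center (a point): centre, half-way up, of the aluminium block with the six white-capped tubes: 58 mm long (x), 36 wide (y), 46 high, 0.2 to 0.35 kg; the caps stand 7 mm above its top. z is up. It starts on the rack's floor, 12 mm above the bench.
- tube_block: the same block with the six tubes; origin at the centre of its underside.
- empty_block_center (a point): centre of a bystander block of the same size with six empty small bores, in the rack.
- vial_block_center (a point): centre of a bystander block of the same size with two large empty bores, in the rack.
- rack: fixed steel rack, 210 (x) x 46 (y) mm; three blocks stand in it end to end along x, centres at x -64, 0, +64 mm in any order, 6 mm between ends; origin at the centre of its underside. Above the bench: floor 12 mm, end plates 49 mm, side lips 17 mm (at y 20 to 23 mm either side). The bench between rack and shaker is free.
- beaker: bystander: empty glass beaker, 68 mm across, 85 mm high; origin at the centre of its underside.
- reagent_jar: bystander: amber jar with a white cap, 60 mm across, 85 mm high; origin at the centre of its underside.

How it is judged:
By the outcome, as a careful person would: the job done as asked, in the order asked, and still so for the second after the job is handed in, with the robot touching nothing.
It also fails if it takes over 69 s, if anything falls off the work surface, if the arm or the gripper's body presses on something with over 40 N, if the wrist force passes 120 N, or if a joint passes its speed limit or range.

## Working session

There is one attempt and no reset: what is moved stays moved. The work goes in short steps, Python scripts to look and compute and a tool call to move; the robot and the scene stay as the last step left them, time stands still between calls to the robot, and variables do not carry over. Pictures are saved under pics/ and viewed, and the job is handed in when it is done.

Besides the shell and the picture viewer there is one more tool, called after "Request:" by a JSON object that holds its "method" and its "body". arm_command: Moves the arm, as the interface text tells. Its arguments: {"type":"object","properties":{"plan":{"type":"array","items":{"type":"number"}},"claw":{"type":"number"},"squeeze":{"type":"number"}},"required":["plan"]}

```bash
mkdir -p pics; cat > h.py <<'E'
import numpy as np, cv2
from station import r
def save(name,img,crop=None,scale=1):
    if crop: img=img[crop[1]:crop[3],crop[0]:crop[2]]
    if scale!=1: img=cv2.resize(img,None,fx=scale,fy=scale,interpolation=cv2.INTER_CUBIC)
    cv2.imwrite('pics/'+name,cv2.cvtColor(img,cv2.COLOR_RGB2BGR))
def cloud(depth,c):
    K,T=c['K'],c['T']; v,u=np.mgrid[0:depth.shape[0],0:depth.shape[1]]
    x=(u-K[0,2])/K[0,0]*depth; y=(v-K[1,2])/K[1,1]*depth
    P=np.stack([x,-y,-depth,np.ones_like(depth)],-1)
    W=(P@np.array(T).T)[...,:3]; W[depth<=0]=np.nan
    return W
def toworld(loc,c): return (np.array(c['T'])@np.append(loc,1))[:3]
E
python3 - <<'E'
from h import *
s=r.get_state(); print(s)
for n in ('side','top','wrist'):
    c=r.calibration(n); p,d=r.grab_frame(n); save(n+'0.png',p); np.savez('f_%s0.npz'%n,p=p,d=d,K=c['K'],T=c['T'])
    print(n,c.keys(),c['K'],np.round(c['T'],3), d.min(),d.max())
print(r.nose_length)
E
```

```text
{'time': 0.0, 'q': array([ 1.15661156e+00,  3.53641673e-01,  1.63413707e+00, -1.00143163e-05,
        1.15520316e+00, -2.38616528e-03]), 'qvel': array([ 0.00012813,  0.00015243, -0.00143748,  0.00019082,  0.00138117,
        0.00019595]), 'tau': array([ 1.60943488e-03, -6.05253053e+01, -3.42067838e+01,  1.21258527e-04,
        9.37673118e-03, -7.44152601e-06]), 'position': array([0.24997584, 0.57234362, 0.25256445]), 'tool_rot': array([ 3.82827694e-04,  8.36735869e-01,  5.47606248e-01, -5.79622741e-04]), 'contact_force': array([ 0.21794401, -0.52727562,  0.1481512 ]), 'ft_torque': array([ 0.01485237, -0.07417564, -0.01315253]), 'opening': 0.08544280030769667}
side dict_keys(['K', 'T']) [[415.29806033   0.         319.66061386]
 [  0.         415.29806033 199.19446117]
 [  0.           0.           1.        ]] [[ 0.899  0.276 -0.339  0.166]
 [-0.437  0.557 -0.706 -0.847]
 [-0.006  0.784  0.621  0.892]
 [ 0.     0.     0.     1.   ]] 0.0 3.903104
top dict_keys(['K', 'T']) [[447.80968079   0.         308.35180836]
 [  0.         447.80968079 198.87591815]
 [  0.           0.           1.        ]] [[-1.00e-03  9.93e-01 -1.20e-01  4.37e-01]
 [-1.00e+00 -1.00e-03 -1.00e-03  3.50e-02]
 [-1.00e-03  1.20e-01  9.93e-01  1.42e+00]
 [ 0.00e+00  0.00e+00  0.00e+00  1.00e+00]] 0.0 2.3326948
wrist dict_keys(['K', 'T']) [[298.99429595   0.         318.42078978]
 [  0.         298.99429595 204.38883036]
 [  0.           0.           1.        ]] [[ 0.4   -0.87  -0.287  0.177]
 [ 0.917  0.379  0.128  0.605]
 [-0.002 -0.314  0.949  0.371]
 [ 0.     0.     0.     1.   ]] 0.0 0.50409377
0.022
```

View pics/side0.png

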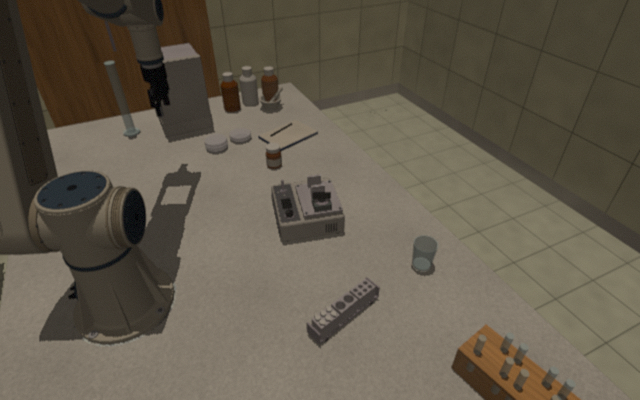

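View pics/top0.png

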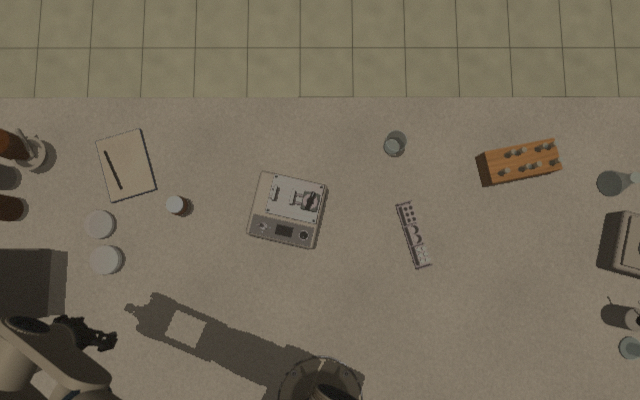

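View pics/wrist0.png

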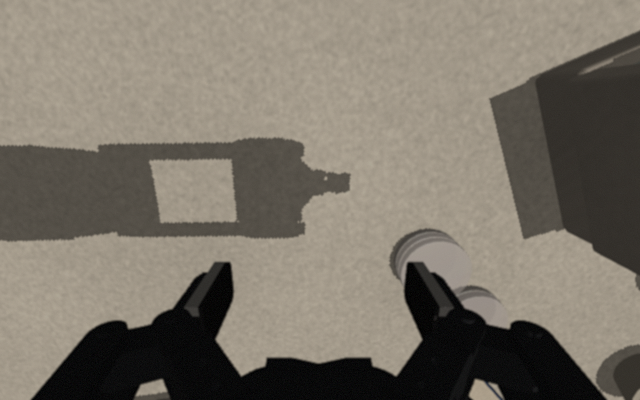

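The side and top pictures show the shaker (top view around (288,210)), the rack around (414,235) with the white-capped block at its lower end (≈(422,257)), the beaker at (395,145) and the jar at (175,205). Now I'll measure.

```bash
python3 - <<'E'
from h import *
f=np.load('f_top0.npz'); c=dict(K=f['K'],T=f['T']); p,d=f['p'],f['d']
save('top0z.png',p,(235,160,435,280),4)
f2=np.load('f_side0.npz'); save('side0z.png',f2['p'],(260,160,400,350),3.1)
W=cloud(d,c)
np.save('Wtop.npy',W)
for t in ['shaker','switch_lever','knob_grip','clamp_jaw','tube_block','empty_block_center','vial_block_center','rack','beaker','reagent_jar']:
    for cam in ('top','side'):
        # networks use newest picture per camera
        o=r.search_frame(cam,t); cc=r.calibration(cam)
        print(t,cam,[(np.round(toworld(x['location'],cc),4),round(x['confidence'],2)) for x in o[:2]])
print(r.get_state()['time'])
E
```

```text
shaker top [(array([0.5699, 0.0982, 0.0783]), 0.63)]
shaker side [(array([0.5615, 0.0348, 0.0793]), 0.81), (array([ 0.4513, -0.3105,  0.0147]), 0.44)]
switch_lever top [(array([0.6006, 0.084 , 0.1344]), 0.58), (array([ 0.4332, -0.3055,  0.0591]), 0.5)]
switch_lever side [(array([0.6033, 0.0753, 0.1278]), 0.6), (array([0.5816, 0.4143, 0.0555]), 0.45)]
knob_grip top [(array([0.5871, 0.0296, 0.1457]), 0.56)]
knob_grip side [(array([0.5879, 0.026 , 0.1371]), 0.69), (array([0.5631, 0.0338, 0.0784]), 0.49)]
clamp_jaw top [(array([0.603 , 0.0844, 0.1335]), 0.39)]
clamp_jaw side [(array([0.5999, 0.0759, 0.127 ]), 0.64)]
tube_block top [(array([ 0.4374, -0.3019,  0.0596]), 0.66)]
tube_block side [(array([ 0.433 , -0.3196,  0.0596]), 0.83)]
empty_block_center top [(array([ 0.5566, -0.2678,  0.0581]), 0.63)]
empty_block_center side [(array([ 0.5584, -0.2828,  0.0547]), 0.6), (array([0.5873, 0.0276, 0.1367]), 0.41)]
vial_block_center top [(array([ 0.4913, -0.2915,  0.046 ]), 0.53)]
vial_block_center side [(array([ 0.4989, -0.3012,  0.0501]), 0.59)]
rack top [(array([ 0.4935, -0.2785,  0.0127]), 0.56)]
rack side [(array([ 0.4535, -0.3123,  0.0143]), 0.59)]
beaker top [(array([ 0.7822, -0.2346,  0.0403]), 0.94)]
beaker side [(array([ 0.7739, -0.2404,  0.0572]), 0.59), (array([ 0.4308, -0.3185,  0.0582]), 0.35)]
reagent_jar top [(array([0.5803, 0.4278, 0.0863]), 0.89)]
reagent_jar side [(array([0.5832, 0.4161, 0.0524]), 0.77)]
1.15
```

View pics/top0z.png

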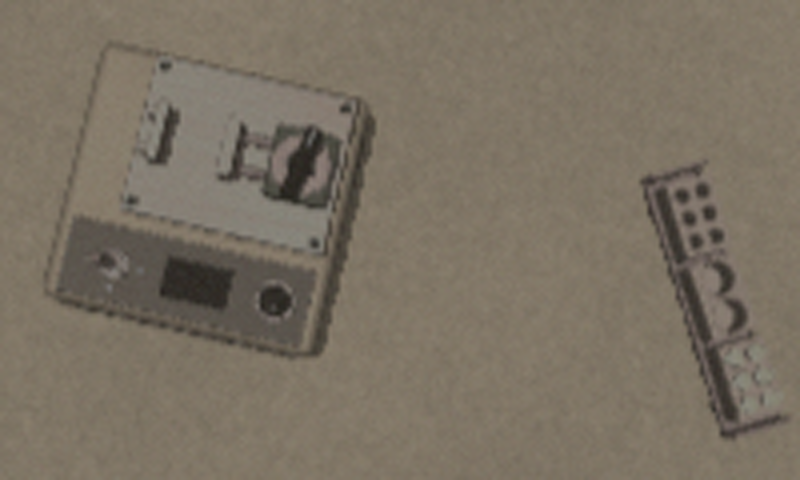

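View pics/side0z.png

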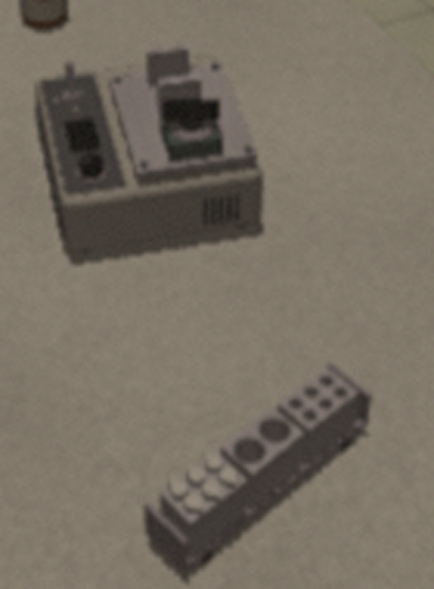

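```bash
cat >> h.py <<'E'
def R_from_q(q):
    from scipy.spatial.transform import Rotation as R
    return R.from_quat([q[1],q[2],q[3],q[0]]).as_matrix()
def go(pos,yaw_deg=None,state=None,ref=None):
    """shift (mm, tool axes) and spin to reach pos / tool-x yaw"""
    s=state or r.get_state(); Rm=R_from_q(s['tool_rot']); 
    sh=Rm.T@(np.array(pos)-s['position'])*1000
    yaw=np.degrees(np.arctan2(Rm[1,0],Rm[0,0]))
    sp=None
    if yaw_deg is not None:
        dlt=(yaw_deg-yaw+90)%180-90; sp=-np.radians(dlt)
    print('shift',np.round(sh,1),'spin',None if sp is None else round(sp,3),'yaw',round(yaw,2),'tilt',np.round(Rm[:,2],4))
E
python3 - <<'E'
from h import *
W=np.load('Wtop.npy'); x,y,z=W[...,0],W[...,1],W[...,2]
m=(z>0.065)&(z<0.1)&(x>.42)&(x<.73)&(y>-.1)&(y<.25)
pts=W[m]; print(m.sum())
rc=cv2.minAreaRect(pts[:,:2].astype(np.float32)); print(rc)
m2=(z>0.087)&(z<0.1)&(x>.42)&(x<.73)&(y>-.1)&(y<.25)
print(cv2.minAreaRect(W[m2][:,:2].astype(np.float32)))
m=(z>0.012)&(z<0.1)&(x>.36)&(x<.64)&(y>-.4)&(y<-.2)
pts=W[m]; print(m.sum(),cv2.minAreaRect(pts[:,:2].astype(np.float32)), np.percentile(pts[:,2],[5,50,95]))
print(np.percentile(z[(z>-.05)&(z<.012)],[5,50,95]))
E
```

```text
4001
((0.5706364512443542, 0.10301119089126587), (0.21036213636398315, 0.2002442628145218), 76.80582427978516)
((0.5759204626083374, 0.08377204835414886), (0.15511927008628845, 0.17161552608013153), 76.63030242919922)
1108 ((0.4983173608779907, -0.2989957630634308), (0.21053753793239594, 0.07703433930873871), 13.128127098083496) [0.01421384 0.05348376 0.06555031]
[-0.00392561  0.00119567  0.00648021]
```

```bash
python3 - <<'E'
from h import *
go([.52,.165,.26],76.8)
E
```

```text
shift [-265.7  410.5   -6.7] spin -0.181 yaw 66.41 tilt [-0. -0. -1.]
```

Request:
{"method": "arm_command", "body": {"plan": [-266,410,-7,-0.18,-266,410,-7,-0.18,-266,410,-7,-0.18,-266,410,-7,-0.18,-266,410,-7,-0.18,-266,410,-7,-0.18,-266,410,-7,-0.18,-266,410,-7,-0.18,-266,410,-7,-0.18,-266,410,-7,-0.18,-266,410,-7,-0.18,-266,410,-7,-0.18], "claw": 85}}

```text
time: 2.15
position: [0.5209, 0.1621, 0.2606]
tool_rot: [0.0, 0.784, 0.62, 0.0]
contact_force: [-0.0, -0.3, 0.2]
opening: 0.0569
```

```bash
cat > wr.py <<'E'
from h import *
import sys
n=sys.argv[1]; 
c=r.calibration('wrist'); p,d=r.grab_frame('wrist'); save(n+'.png',p); np.savez('f_%s.npz'%n,p=p,d=d,K=c['K'],T=c['T'])
s=r.get_state(); print(s['time'],s['position'],'op',s['opening'],'F',np.round(s['contact_force'],1))
for t in sys.argv[2:]:
    o=r.search_frame('wrist',t)
    print(t,[(np.round(toworld(x['location'],c),4),round(x['confidence'],2)) for x in o[:2]])
E
python3 wr.py w1 switch_lever
```

```text
2.2 [0.5232043  0.15911795 0.26073735] op 0.056860888770807895 F [ 1.4 -2.9  0.9]
switch_lever [(array([0.5269, 0.177 , 0.1072]), 0.57)]
```

View pics/w1.png

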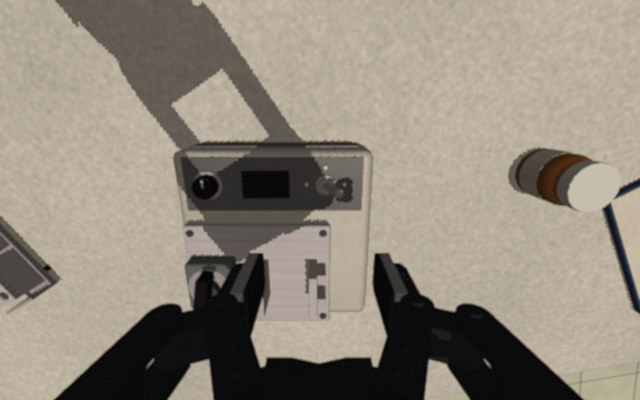

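The lever (bush at (325,185), tip at (343,187)) leans to the shaker's left, that is +y, so it is set to run. Next I'll refine the shaker frame from this depth image.

```bash
cat >> h.py <<'E'
def shk(W,cx,cy,yaw):
    a=np.radians(yaw); ex=np.array([np.cos(a),np.sin(a)]); ey=np.array([-np.sin(a),np.cos(a)])
    d=W[...,:2]-np.array([cx,cy]); return np.stack([d@ex,d@ey,W[...,2]],-1)
def s2w(x,y,pose):
    cx,cy,yaw=pose; a=np.radians(yaw); return np.array([cx+x*np.cos(a)-y*np.sin(a), cy+x*np.sin(a)+y*np.cos(a)])
E
python3 - <<'E'
from h import *
f=np.load('f_w1.npz'); c=dict(K=f['K'],T=f['T']); W=cloud(f['d'],c); 
x,y,z=W[...,0],W[...,1],W[...,2]
# housing top
m=(z>0.06)&(z<0.085)&(x>.42)&(x<.73)&(y>-.1)&(y<.25)
print(m.sum(),cv2.minAreaRect(W[m][:,:2].astype(np.float32)),np.median(z[m]))
S=shk(W,.5706,.1030,-13.2)*1000
m=(abs(S[...,2]-93)<5)&(abs(S[...,0]-35)<80)&(abs(S[...,1]+18)<90); print('plat',np.percentile(S[m],[1,50,99],axis=0).round(1))
q=S[m][:,:2].astype(np.float32); print(cv2.minAreaRect(q))
m=(S[...,2]>86)&(abs(S[...,0]+65)<25)&(abs(S[...,1]-60)<30)
P=S[m]; print('lever',len(P),np.round(P[np.argsort(-P[:,2])][::max(1,len(P)//20)],1))
m=(S[...,2]>120)&(S[...,2]<137)&(abs(S[...,0]-35)<40)&(S[...,1]>-20)&(S[...,1]<60)
print('jaws',m.sum(),np.percentile(S[m],[2,50,98],axis=0).round(1))
s=r.get_state(); print(s['position'])
E
```

```text
16978 ((0.5711309313774109, 0.102035753428936), (0.20826148986816406, 0.19799451529979706), 76.770751953125) 0.07365014384519672
plat [[-23.  -93.3  89. ]
 [  7.4   4.2  91.1]
 [ 94.9  57.3  96. ]]
((36.74144744873047, -19.256179809570312), (155.0646209716797, 121.08439636230469), 89.99909973144531)
lever 12284 [[-81.9  60.9 331.3]
 [-79.1  32.2 327.1]
 [-78.4  69.1 324.3]
 [-77.9  61.2 322.8]
 [-72.6  45.6 321.7]
 [-72.   42.7 320.6]
 [-72.1  51.4 319.5]
 [-71.8  60.  318.4]
 [-71.2  38.2 317.2]
 [-77.8  66.3 315.9]
 [-72.6  33.8 314.6]
 [-71.   61.2 312.8]
 [-70.9  48.4 311.3]
 [-77.   72.2 309.3]
 [-73.7  75.  297.9]
 [-60.2  89.9 293.7]
 [-73.4  85.9 287.5]
 [-69.9  76.9 277.7]
 [-67.5  88.3 267.3]
 [-69.5  74.8 255.5]
 [-63.5  52.8  86.9]]
jaws 482 [[ 14.7 -13.2 121. ]
 [ 39.8  38.8 130.9]
 [ 57.6  43.7 132.3]]
[0.52169788 0.16140155 0.26056515]
```

```bash
python3 - <<'E'
from h import *
f=np.load('f_w1.npz'); c=dict(K=f['K'],T=f['T']); W=cloud(f['d'],c); 
S=shk(W,.571,.1025,-13.23)*1000
for lo,hi in ((84,92),(92,100),(100,108),(108,120)):
    m=(S[...,2]>lo)&(S[...,2]<hi)&(abs(S[...,0]+65)<25)&(abs(S[...,1]-60)<30)
    P=S[m]; print(lo,len(P),P.mean(0).round(1) if len(P) else '')
pose=(.571,.1025,-13.23)
w=s2w(-.065,.055,pose); print(w)
go([*w,.112],76.77)
E
```

```text
84 25 [-65.4  55.3  88.6]
92 33 [-65.3  58.   96.8]
100 38 [-65.6  61.4 105.1]
108 77 [-64.3  65.4 110.4]
[0.52031248 0.1709162 ]
shift [  9.   -3.8 148.6] spin -0.005 yaw 76.49 tilt [ 1.5e-03 -8.0e-04 -1.0e+00]
```

Lever measured: base at y≈53, tip at y≈67 (shaker mm), which agrees with the model. Descending to straddle it.

Request:
{"method": "arm_command", "body": {"plan": [9,-4,40,0,9,-4,80,0,9,-4,115,0,9,-4,135,0,9,-4,149,0,9,-4,149,0,9,-4,149,0,9,-4,149,0]}}

```text
time: 2.92
position: [0.5181, 0.1751, 0.1123]
tool_rot: [0.0, 0.784, 0.621, 0.001]
contact_force: [-0.6, -0.1, -0.7]
opening: 0.0567
```

```bash
python3 - <<'E'
from h import *
c=r.calibration('side'); p,d=r.grab_frame('side'); save('s2.png',p,(240,110,400,260),4)
go([.5203,.1709,.112],76.77)
E
```

```text
shift [-3.7  2.9  0.6] spin -0.001 yaw 76.73 tilt [ 2.e-03  7.e-04 -1.e+00]
```

View pics/s2.png

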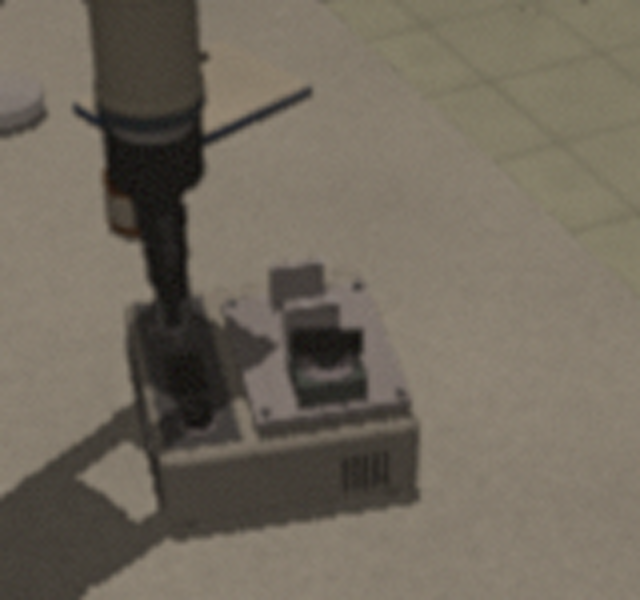

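Request:
{"method": "arm_command", "body": {"plan": [-4,3,0.5,0,-4,3,0.5,0,-4,3,0.5,0]}}

```text
time: 3.22
position: [0.5201, 0.1698, 0.1115]
tool_rot: [0.0, 0.784, 0.62, 0.001]
contact_force: [0.3, 0.8, 0.6]
opening: 0.0567
```

Request:
{"method": "arm_command", "body": {"plan": [0,0,0,0,0,0,0,0,0,0,0,0,0,0,0,0,0,0,0,0,0,0,0,0,0,0,0,0,0,0,0,0,0,0,0,0,0,0,0,0], "claw": 255, "squeeze": 20}}

```text
time: 4.05
position: [0.5199, 0.1698, 0.1111]
tool_rot: [0.0, 0.784, 0.621, 0.0]
contact_force: [1.0, -1.5, 5.1]
opening: 0.008
```

Request:
{"method": "arm_command", "body": {"plan": [0,0,0,0,0,0,0,0,0,0,0,0,0,0,0,0,0,0,-30,0,0,0,-70,0,0,0,-110,0,0,0,-140,0,0,0,-140,0,0,0,-140,0,0,0,-140,0], "claw": 85}}

```text
time: 4.97
position: [0.519, 0.1698, 0.2501]
tool_rot: [-0.0, 0.784, 0.621, -0.0]
contact_force: [-0.5, -0.0, -0.1]
opening: 0.057
```

```bash
python3 wr.py w3; python3 - <<'E'
from h import *
f=np.load('f_w3.npz'); c=dict(K=f['K'],T=f['T']); W=cloud(f['d'],c); save('w3z.png',f['p'],(160,120,400,330),3)
S=shk(W,.571,.1025,-13.23)*1000
for lo,hi in ((84,92),(92,100),(100,108),(108,120)):
    m=(S[...,2]>lo)&(S[...,2]<hi)&(abs(S[...,0]+65)<25)&(abs(S[...,1]-60)<30)
    P=S[m]; print(lo,len(P),P.mean(0).round(1) if len(P) else '')
# jaws
for lo,hi in ((-60,0),(0,60)):
    m=(S[...,2]>115)&(S[...,2]<137)&(abs(S[...,0]-35)<40)&(S[...,1]>lo)&(S[...,1]<hi)
    print('jaw',m.sum(),np.percentile(S[m],[2,50,98],axis=0).round(1))
E
```

```text
5.0167 [0.51870825 0.16971638 0.24940173] op 0.056516048305637355 F [-0.3  0.4 -0.9]
84 14 [-66.8  53.9  88.5]
92 11 [-67.3  53.5  95.7]
100 20 [-67.6  53.7 104. ]
108 90 [-64.6  53.7 112.1]
jaw 234 [[ 10.1 -59.9 115.5]
 [ 26.7 -57.5 127.6]
 [ 56.9  -7.7 136.8]]
jaw 529 [[ 14.3  37.  115.7]
 [ 30.5  42.  130.4]
 [ 56.7  53.2 132.1]]
```

View pics/w3z.png

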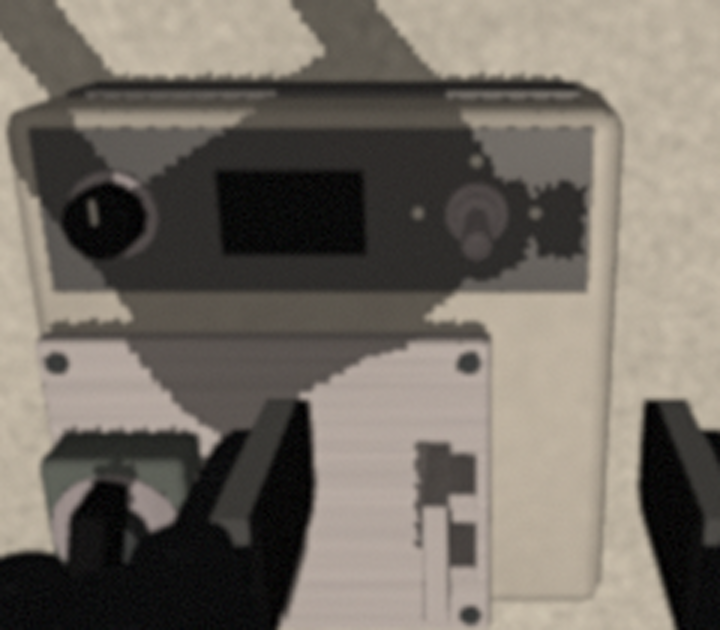

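The lever now stands upright (y≈53.7 mm at every height). Next is the rack.

```bash
python3 - <<'E'
from h import *
go([.45,-.295,.27],105)
E
```

```text
shift [-468.1   39.8  -20.1] spin -0.493 yaw 76.73 tilt [-2.2e-03 -7.0e-04 -1.0e+00]
```

Request:
{"method": "arm_command", "body": {"plan": [-468,40,-20,-0.49,-468,40,-20,-0.49,-468,40,-20,-0.49,-468,40,-20,-0.49,-468,40,-20,-0.49,-468,40,-20,-0.49,-468,40,-20,-0.49,-468,40,-20,-0.49,-468,40,-20,-0.49,-468,40,-20,-0.49,-468,40,-20,-0.49,-468,40,-20,-0.49], "claw": 0}}

```text
time: 6.02
position: [0.4495, -0.2977, 0.2691]
tool_rot: [-0.001, 0.611, 0.792, -0.0]
contact_force: [0.9, 0.5, -0.0]
opening: 0.0854
```

Request:
{"method": "arm_command", "body": {"plan": [0,0,0,0,0,0,0,0,0,0,0,0,0,0,0,0]}}

```text
time: 6.35
position: [0.4507, -0.2935, 0.2698]
tool_rot: [-0.001, 0.61, 0.793, 0.0]
contact_force: [-0.1, 0.3, 0.3]
opening: 0.0851
```

```bash
python3 wr.py w4 tube_block tube_block_center rack vial_block_center
```

```text
6.4 [ 0.45096085 -0.29344878  0.27009621] op 0.08514368507792572 F [-0.3 -0.1  0.7]
tube_block [(array([ 0.4302, -0.313 ,  0.0533]), 0.74)]
tube_block_center [(array([ 0.4363, -0.312 ,  0.0574]), 0.65)]
rack [(array([ 0.4571, -0.2931,  0.0142]), 0.87), (array([ 0.4352, -0.3102,  0.0617]), 0.41)]
vial_block_center [(array([ 0.4985, -0.2936,  0.0545]), 0.72)]
```

View pics/w4.png

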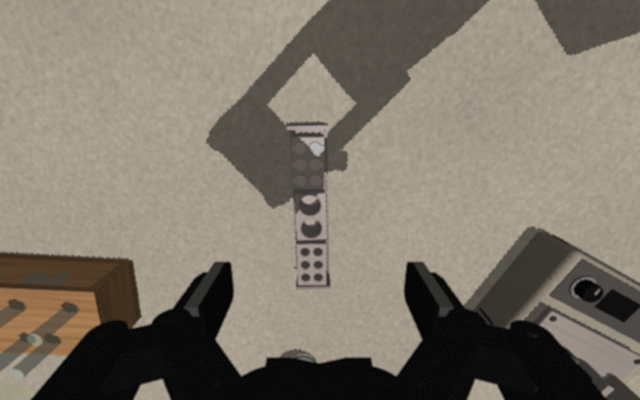

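The tube block (white caps, partly in the arm's shadow) sits at about (308,165), with the vial block at (312,215) and the empty block at (313,265). Fitting the geometry from depth.

```bash
python3 - <<'E'
from h import *
f=np.load('f_w4.npz'); c=dict(K=f['K'],T=f['T']); W=cloud(f['d'],c); save('w4z.png',f['p'],(260,110,360,300),3.1)
x,y,z=W[...,0],W[...,1],W[...,2]
reg=(x>.36)&(x<.65)&(y>-.42)&(y<-.18)
m=reg&(z>.05)&(z<.075); print(m.sum(),cv2.minAreaRect(W[m][:,:2].astype(np.float32)))
m=reg&(z>.052)&(z<.062); print(m.sum(),cv2.minAreaRect(W[m][:,:2].astype(np.float32)), np.median(z[m]))
m=reg&(z>.0615)&(z<.075); print('caps',m.sum(),cv2.minAreaRect(W[m][:,:2].astype(np.float32)), np.median(z[m]))
m=reg&(z>.015)&(z<.075); print('all',m.sum(),cv2.minAreaRect(W[m][:,:2].astype(np.float32)))
o=r.silhouettes('wrist','tube_block')
M=o[0]['pixels']; print(o[0]['confidence'],M.sum()); P=W[M]; print(np.nanpercentile(P,[2,50,98],axis=0).round(4))
mm=M&(z>.053)&(z<.075); print(cv2.minAreaRect(W[mm][:,:2].astype(np.float32)))
print('bench',np.median(z[(x>.36)&(x<.65)&(abs(z)<.012)]))
E
```

```text
3520 ((0.49709421396255493, -0.2913908064365387), (0.18694093823432922, 0.037197548896074295), 16.28091812133789)
2706 ((0.49709421396255493, -0.2913908064365387), (0.18694093823432922, 0.037197548896074295), 16.28091812133789) 0.05595977901318294
caps 750 ((0.4356139004230499, -0.3101292550563812), (0.0490075945854187, 0.03457697108387947), 15.214512825012207) 0.06315586352167318
all 5214 ((0.49758753180503845, -0.29136982560157776), (0.21082483232021332, 0.04596665874123573), 16.31915855407715)
0.89 1766
[[ 0.4055 -0.3309  0.02  ]
 [ 0.4325 -0.3109  0.057 ]
 [ 0.4645 -0.2903  0.0644]]
((0.43570947647094727, -0.31026676297187805), (0.05793293938040733, 0.03529205918312073), 15.322072982788086)
bench -0.0018663407834487167
```

View pics/w4z.png

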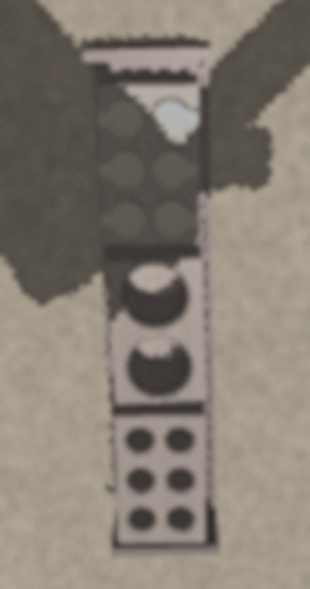

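```bash
python3 - <<'E'
from h import *
go([.436,-.3098,.045],106.2)
E
```

```text
shift [-11.2 -18.8 225.8] spin -0.024 yaw 104.85 tilt [ 1.e-04 -0.e+00 -1.e+00]
```

Request:
{"method": "arm_command", "body": {"plan": [-11,-19,30,-0.024,-11,-19,65,-0.024,-11,-19,100,-0.024,-11,-19,135,-0.024,-11,-19,165,-0.024,-11,-19,180,-0.024,-11,-19,180,-0.024,-11,-19,180,-0.024,-11,-19,180,-0.024]}}

```text
time: 7.4
position: [0.4363, -0.3106, 0.092]
tool_rot: [0.001, 0.601, 0.8, 0.0]
contact_force: [-0.4, -0.0, 0.1]
opening: 0.0855
```

```bash
python3 - <<'E'
from h import *
go([.436,-.3098,.045],106.2)
E
```

```text
shift [ 0.9 -0.1 47. ] spin -0.0 yaw 106.18 tilt [ 0.0014 -0.001  -1.    ]
```

Request:
{"method": "arm_command", "body": {"plan": [1,0,20,0,1,0,40,0,1,0,47,0,1,0,47,0,1,0,47,0]}}

```text
time: 7.82
position: [0.4357, -0.3096, 0.0448]
tool_rot: [0.0, 0.601, 0.8, 0.0]
contact_force: [-0.7, -0.2, 0.2]
opening: 0.0855
```

Request:
{"method": "arm_command", "body": {"plan": [0,0,0,0,0,0,0,0,0,0,0,0,0,0,0,0,0,0,0,0,0,0,0,0,0,0,0,0,0,0,0,0], "claw": 255, "squeeze": 40}}

```text
time: 8.48
position: [0.4355, -0.3096, 0.0445]
tool_rot: [0.001, 0.601, 0.8, -0.0]
contact_force: [-0.1, 1.2, 6.1]
opening: 0.0358
```

Request:
{"method": "arm_command", "body": {"plan": [0,0,-10,0,0,0,-25,0,0,0,-45,0,0,0,-65,0,0,0,-80,0,0,0,-85,0,0,0,-85,0,0,0,-85,0]}}

```text
time: 9.15
position: [0.4349, -0.309, 0.1286]
tool_rot: [-0.0, 0.601, 0.8, -0.0]
contact_force: [-0.4, -0.1, -3.8]
opening: 0.0355
```

```bash
python3 - <<'E'
from h import *
c=r.calibration('side'); p,d=r.grab_frame('side'); save('s5.png',p,(260,160,460,350),3)
print(r.get_state()['opening'],r.get_state()['contact_force'])
go([.46,-.14,.13],76.77)
E
```

```text
0.03527514682862694 [ 0.0157292  -1.0358271  -3.10081489]
shift [155.1  71.4  -1.8] spin 0.513 yaw 106.17 tilt [-1.e-03  7.e-04 -1.e+00]
```

View pics/s5.png

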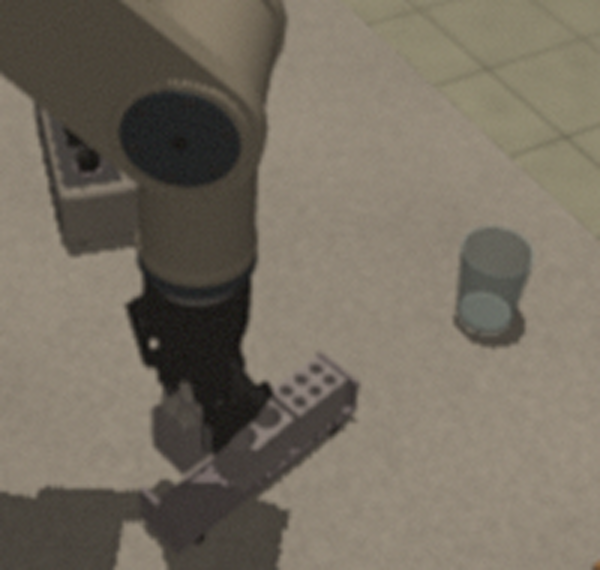

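Request:
{"method": "arm_command", "body": {"plan": [20,9,0,0.07,45,20,0,0.14,70,32,0,0.23,95,44,0,0.31,120,55,0,0.4,140,64,0,0.47,155,71,0,0.513,155,71,20,0.513,155,71,45,0.513,155,71,70,0.513,155,71,80,0.513,155,71,80,0.513]}}

```text
time: 10.2
position: [0.4579, -0.1398, 0.0461]
tool_rot: [-0.003, 0.784, 0.621, -0.002]
contact_force: [-0.9, 0.1, -2.7]
opening: 0.0356
```

Request:
{"method": "arm_command", "body": {"plan": [0,0,5,0,0,0,10,0,0,0,13,0,0,0,14,0,0,0,14,0]}}

```text
time: 10.62
position: [0.4604, -0.1407, 0.0351]
tool_rot: [0.0, 0.784, 0.621, 0.0]
contact_force: [-0.7, 0.3, -2.4]
opening: 0.0361
```

Request:
{"method": "arm_command", "body": {"plan": [0,0,1,0,0,0,2,0,0,0,2.5,0,0,0,2.5,0]}}

```text
time: 10.95
position: [0.4604, -0.1407, 0.0325]
tool_rot: [0.0, 0.784, 0.621, 0.0]
contact_force: [-1.4, -0.7, 0.7]
opening: 0.0354
```

Request:
{"method": "arm_command", "body": {"plan": [0,0,0,0,0,0,0,0,0,0,0,0,0,0,0,0,0,0,0,0,0,0,-15,0,0,0,-40,0,0,0,-80,0,0,0,-120,0.12,0,0,-160,0.24,0,0,-180,0.36,0,0,-180,0.48], "claw": 0}}

```text
time: 11.95
position: [0.4629, -0.1414, 0.2174]
tool_rot: [0.003, 0.91, 0.414, 0.003]
contact_force: [0.2, -0.8, 0.1]
opening: 0.0853
```

Request:
{"method": "arm_command", "body": {"plan": [0,0,0,1.09,0,0,0,1.09,0,0,0,1.09,0,0,0,1.09,0,0,0,1.09,0,0,0,1.09,0,0,0,1.09,0,0,0,1.09,0,0,0,1.09,0,0,0,1.09,0,0,0,1.09,0,0,0,1.09]}}

```text
time: 12.95
position: [0.4601, -0.1406, 0.2122]
tool_rot: [0.0, 0.994, -0.113, -0.0]
contact_force: [0.2, 0.8, 0.5]
opening: 0.0854
```

```bash
python3 wr.py w6 tube_block; python3 - <<'E'
from h import *
f=np.load('f_w6.npz'); c=dict(K=f['K'],T=f['T']); W=cloud(f['d'],c)
x,y,z=W[...,0],W[...,1],W[...,2]
reg=(abs(x-.46)<.06)&(abs(y+.14)<.06)
m=reg&(z>.036)&(z<.07); print(m.sum(),cv2.minAreaRect(W[m][:,:2].astype(np.float32)))
m=reg&(z>.047)&(z<.07); print('caps',m.sum(),cv2.minAreaRect(W[m][:,:2].astype(np.float32)),np.median(z[m]))
m=reg&(z>.036)&(z<.047); print('top z',np.median(z[m]))
go([.46,-.14,.04],-13.2)
E
```

```text
13.0 [ 0.46014306 -0.14057066  0.21226581] op 0.08535536680054508 F [ 0.3  0.2 -0.4]
tube_block [(array([ 0.55  , -0.    ,  0.0459]), 0.71), (array([ 0.4641, -0.1338,  0.0403]), 0.64)]
2147 ((0.4605768918991089, -0.1407606154680252), (0.036740414798259735, 0.05816942825913429), 75.88689422607422)
caps 971 ((0.46061044931411743, -0.14058025181293488), (0.03524065762758255, 0.04920177906751633), 75.46684265136719) 0.051201588843290013
top z 0.044188493836932796
shift [ -0.3  -0.5 172.3] spin 0.002 yaw -13.06 tilt [-0.  0. -1.]
```

View pics/w6.png

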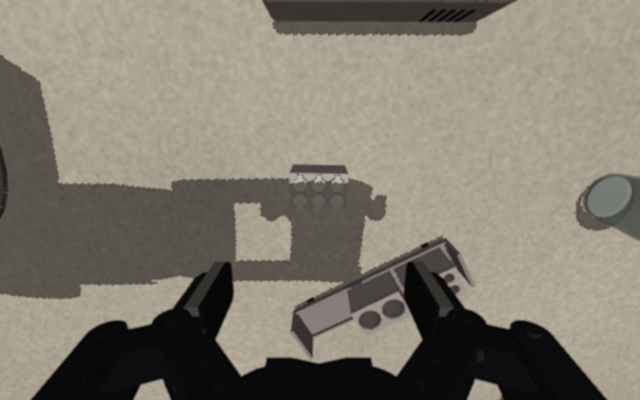

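Request:
{"method": "arm_command", "body": {"plan": [0,0,30,0.005,0,0,65,0.005,0,0,100,0.005,0,0,135,0.005,0,0,160,0.005,0,0,175,0.005,0,0,175,0.005,0,0,175,0.005,0,0,175,0.005]}}

```text
time: 13.8
position: [0.4609, -0.1408, 0.0381]
tool_rot: [0.0, 0.993, -0.117, 0.001]
contact_force: [-0.5, -0.6, 0.1]
opening: 0.0853
```

Request:
{"method": "arm_command", "body": {"plan": [0,0,0,0,0,0,0,0,0,0,0,0,0,0,0,0,0,0,0,0,0,0,0,0,0,0,0,0], "claw": 255, "squeeze": 40}}

```text
time: 14.38
position: [0.4608, -0.1408, 0.0386]
tool_rot: [0.0, 0.993, -0.117, 0.001]
contact_force: [-2.2, 1.3, 9.7]
opening: 0.0568
```

Request:
{"method": "arm_command", "body": {"plan": [0,0,-8,0,0,0,-30,0,0,0,-60,0,0,0,-95,0,0,0,-130,0,0,0,-160,0,0,0,-180,0,0,0,-180,0,0,0,-180,0,0,0,-180,0]}}

```text
time: 15.22
position: [0.4593, -0.1403, 0.2165]
tool_rot: [-0.0, 0.993, -0.117, -0.001]
contact_force: [-0.4, 0.3, -3.5]
opening: 0.0573
```

```bash
python3 - <<'E'
from h import *
w=s2w(.035,-.065,(.571,.1025,-13.23)); go([*w,.27],-13.23)
E
```

```text
shift [  87.3 -197.3  -53.6] spin -0.004 yaw -13.46 tilt [-1.2e-03  4.0e-04 -1.0e+00]
```

Request:
{"method": "arm_command", "body": {"plan": [5,-12,-20,0,18,-40,-40,0,30,-70,-53,0,44,-100,-53,0,57,-130,-53,0,70,-160,-53,0,80,-180,-53,-0.003,87,-194,-53,-0.003,87,-197,-53,-0.003,87,-197,-53,-0.003,87,-197,-53,-0.003,87,-197,-53,-0.003]}}

```text
time: 16.22
position: [0.5897, 0.0297, 0.2698]
tool_rot: [0.0, 0.993, -0.116, -0.001]
contact_force: [0.3, -0.4, -3.1]
opening: 0.0573
```

Request:
{"method": "arm_command", "body": {"plan": [0,0,0,0,0,0,0,0]}}

```text
time: 16.38
position: [0.5903, 0.0299, 0.2704]
tool_rot: [0.0, 0.993, -0.116, 0.0]
contact_force: [0.0, 0.5, -2.4]
opening: 0.0573
```

```bash
python3 wr.py w7 clamp_jaw knob_grip; python3 - <<'E'
from h import *
f=np.load('f_w7.npz'); c=dict(K=f['K'],T=f['T']); W=cloud(f['d'],c); save('w7.png',f['p'])
S=shk(W,.571,.1025,-13.23)*1000
x,y,z=S[...,0],S[...,1],S[...,2]
m=(abs(z-91)<3)&(abs(x-35)<75)&(abs(y+18)<90); print('plat',cv2.minAreaRect(S[m][:,:2].astype(np.float32)),np.median(z[m]))
m=(z>125)&(z<136)&(abs(x-35)<40)&(y>25)&(y<60)
print('fixed',m.sum(),np.percentile(S[m],[1,50,99],axis=0).round(1),cv2.minAreaRect(S[m][:,:2].astype(np.float32)))
m=(z>125)&(z<136)&(abs(x-35)<40)&(y>-40)&(y<20)
print('mov',m.sum(),np.percentile(S[m],[1,50,99],axis=0).round(1))
m=(z>138)&(z<150)&(abs(x-35)<40)&(y>-100)&(y<-30)
if m.sum()>10: print('knob',m.sum(),cv2.minAreaRect(S[m][:,:2].astype(np.float32)))
m=(abs(z-73)<4)&(abs(x)<120)&(abs(y)<120); print('hous',cv2.minAreaRect(S[m][:,:2].astype(np.float32)))
E
```

```text
16.4333 [0.59040189 0.03005477 0.27049797] op 0.05718117976929607 F [ 0.2  0.2 -2.8]
clamp_jaw [(array([0.609 , 0.0809, 0.1338]), 0.72)]
knob_grip [(array([0.5956, 0.0342, 0.1401]), 0.85)]
plat ((36.33025360107422, -18.96459197998047), (153.75442504882812, 120.20487213134766), 89.9125747680664) 91.21786266871743
fixed 645 [[ 15.2  36.4 125.3]
 [ 36.7  40.3 131.1]
 [ 58.1  44.1 132.9]] ((36.38433074951172, 40.25224304199219), (7.87711238861084, 43.84054946899414), 89.9040756225586)
mov 652 [[ 14.7 -17.7 125.3]
 [ 36.7 -12.6 131.2]
 [ 57.9  -8.  133. ]]
knob 830 ((36.49181365966797, -66.34013366699219), (12.526714324951172, 53.917999267578125), 78.93765258789062)
hous ((1.5023040771484375, -1.2709808349609375), (205.92503356933594, 196.86146545410156), 89.87712097167969)
```

View pics/w7.png

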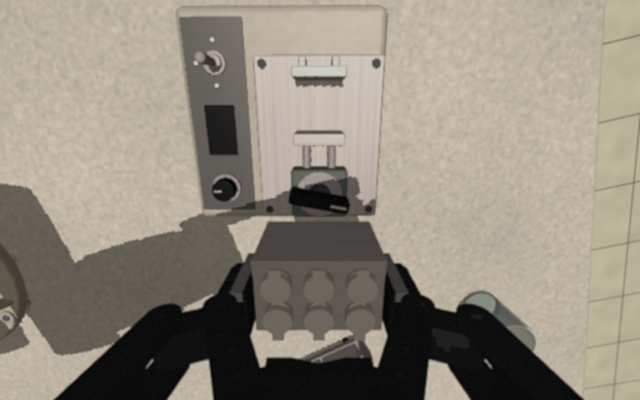

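```bash
python3 - <<'E'
from h import *
w=s2w(.0362,.0143,(.571,.1025,-13.23)); print(w); go([*w,.1515],-13.23)
E
```

```text
[0.60951193 0.10813571]
shift [  0.5 -80.1 119. ] spin -0.002 yaw -13.33 tilt [ 3.e-04 -0.e+00 -1.e+00]
```

Request:
{"method": "arm_command", "body": {"plan": [0,-15,0,-0.002,0,-35,0,-0.002,0,-55,0,-0.002,0.5,-72,0,-0.002,0.5,-80,15,-0.002,0.5,-80,40,-0.002,0.5,-80,65,-0.002,0.5,-80,80,-0.002,0.5,-80,85,-0.002,0.5,-80,85,-0.002,0.5,-80,85,-0.002,0.5,-80,85,-0.002]}}

```text
time: 17.53
position: [0.6105, 0.1088, 0.1867]
tool_rot: [-0.0, 0.993, -0.115, 0.001]
contact_force: [-0.5, 0.4, -3.0]
opening: 0.0572
```

```bash
python3 wr.py w8;  python3 - <<'E'
from h import *
c=r.calibration('side'); p,d=r.grab_frame('side'); save('s8.png',p,(240,110,400,260),4)
go([0.6095,.1081,.1325],-13.23)
E
```

```text
17.5833 [0.61053259 0.10873921 0.18682827] op 0.056883549652056074 F [ 0.2 -0.1 -2.7]
shift [-0.8  0.8 54.2] spin 0.001 yaw -13.18 tilt [ 2.2e-03  4.0e-04 -1.0e+00]
```

View pics/w8.png

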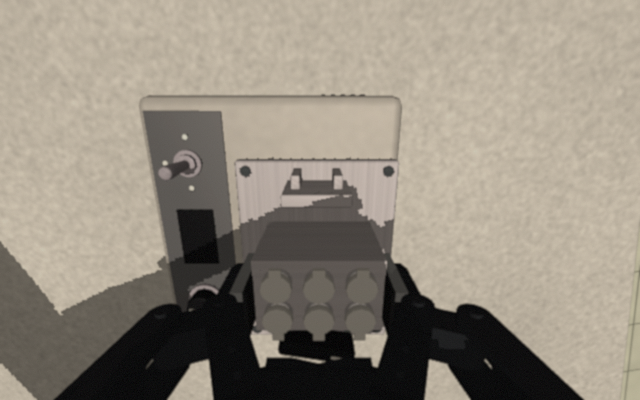

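View pics/s8.png

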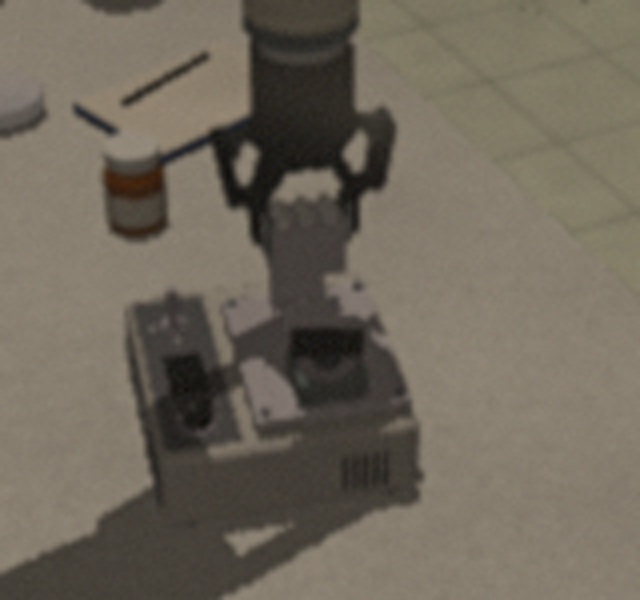

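The block hangs upright above the clamp, and the fixed jaw at (318,190) is clear of the block's face. Checking the gap numerically.

```bash
python3 - <<'E'
from h import *
f=np.load('f_w8.npz'); c=dict(K=f['K'],T=f['T']); W=cloud(f['d'],c)
S=shk(W,.571,.1025,-13.23)*1000; s=r.get_state(); 
print('tcp',shk(np.array([s['position']]),.571,.1025,-13.23)*1000)
x,y,z=S[...,0],S[...,1],S[...,2]
v,u=np.mgrid[0:400,0:640]
m=(v>228)&(v<257)&(u>275)&(u<360); print('face',np.nanpercentile(S[m],[5,50,95],axis=0).round(1))
for lo in range(150,195,8):
    k=m&(z>lo)&(z<lo+8)
    if k.sum()>5: print(lo,np.median(y[k]).round(1),k.sum())
m=(z>128)&(z<136)&(abs(x-35)<40)&(y>25)&(y<60); print('fixed',np.percentile(S[m],[1,50,99],axis=0).round(1))
m=(v>230)&(v<256)&(z>140); print('face x',np.nanpercentile(x[m&(abs(y-32)<4)],[1,99]))
go([0.6095,.1081,.1325],-13.23)
E
```

```text
tcp [[ 36.91751341  14.99553961 186.67046334]]
face [[ 19.2  33.  159.2]
 [ 37.6  33.4 174.5]
 [ 55.6  33.8 187.2]]
150 33.2 49
158 33.4 509
166 33.4 572
174 33.4 635
182 33.4 576
fixed [[ 15.1  37.1 128.6]
 [ 36.4  41.2 131.1]
 [ 57.9  44.8 132.7]]
face x [ 9.35597939 66.25020927]
shift [-0.8  0.8 54.2] spin 0.001 yaw -13.18 tilt [ 2.2e-03  4.0e-04 -1.0e+00]
```

Request:
{"method": "arm_command", "body": {"plan": [-1,0.5,0,0,-1,0.5,10,0,-1,0.5,20,0,-1,0.5,30,0,-1,0.5,40,0,-1,0.5,47,0,-1,0.5,51,0,-1,0.5,53,0,-1,0.5,53,0,-1,0.5,53,0]}}

```text
time: 18.47
position: [0.6087, 0.1083, 0.1323]
tool_rot: [-0.0, 0.993, -0.115, 0.0]
contact_force: [0.1, 0.6, -2.8]
opening: 0.0575
```

Request:
{"method": "arm_command", "body": {"plan": [0,0,1,0,0,0,1.5,0,0,0,1.5,0]}}

```text
time: 18.72
position: [0.6089, 0.1083, 0.1317]
tool_rot: [-0.0, 0.993, -0.115, 0.001]
contact_force: [-2.3, -0.1, 4.2]
opening: 0.0578
```

Request:
{"method": "arm_command", "body": {"plan": [0,0,0,0,0,0,0,0,0,0,0,0,0,0,0,0,0,0,0,0,0,0,-20,0,0,0,-50,0,0,0,-85,0,0,0,-115,0,0,0,-130,0,0,0,-130,0,0,0,-130,0], "claw": 0}}

```text
time: 19.72
position: [0.6088, 0.1083, 0.2615]
tool_rot: [-0.0, 0.993, -0.115, 0.001]
contact_force: [0.1, 0.4, 0.2]
opening: 0.0852
```

```bash
python3 - <<'E'
from h import *
w=s2w(.036,-.066,(.571,.1025,-13.23)); print(w)
go([*w,.262],76.77-11)
E
```

```text
[0.59093973 0.03001271]
shift [ 0.4 80.3 -0.5] spin -1.378 yaw -13.18 tilt [ 1.9e-03  3.0e-04 -1.0e+00]
```

Request:
{"method": "arm_command", "body": {"plan": [0,20,0,0,0,50,0,0,0,75,0,0,0,80,0,0,0,80,0,0,0,80,0,0,0,80,0,0]}}

```text
time: 20.3
position: [0.5903, 0.0312, 0.2601]
tool_rot: [-0.0, 0.993, -0.115, -0.0]
contact_force: [-0.3, -0.0, -0.7]
opening: 0.0852
```

```bash
python3 wr.py w9 tube_block knob_grip; python3 - <<'E'
from h import *
f=np.load('f_w9.npz'); c=dict(K=f['K'],T=f['T']); W=cloud(f['d'],c)
S=shk(W,.571,.1025,-13.23)*1000
x,y,z=S[...,0],S[...,1],S[...,2]
m=(z>141)&(z<150)&(abs(x-35)<40)&(abs(y-14)<24); print('caps',cv2.minAreaRect(S[m][:,:2].astype(np.float32)),np.median(z[m]))
m=(z>134)&(z<150)&(abs(x-35)<40)&(abs(y-14)<21); print('block',cv2.minAreaRect(S[m][:,:2].astype(np.float32)))
m=(z>125)&(z<134)&(abs(x-35)<40)&(y>33)&(y<60); print('fixed',np.percentile(S[m],[1,50,99],axis=0).round(1))
m=(z>125)&(z<134)&(abs(x-35)<40)&(y>-40)&(y<-5); print('mov',np.percentile(S[m],[1,50,99],axis=0).round(1))
m=(z>138)&(z<150)&(abs(x-35)<40)&(y>-100)&(y<-30)
if m.sum()>10: print('knob',m.sum(),cv2.minAreaRect(S[m][:,:2].astype(np.float32)))
E
```

```text
20.35 [0.59032172 0.03130528 0.26027111] op 0.08522976801280054 F [-0.1  0.4 -0.1]
tube_block [(array([0.6074, 0.1089, 0.1322]), 0.76)]
knob_grip [(array([0.5955, 0.033 , 0.1396]), 0.72), (array([0.5265, 0.1702, 0.1114]), 0.54)]
caps ((36.06449890136719, 14.191150665283203), (48.959468841552734, 34.27252960205078), 0.038948316127061844) 144.167570050878
block ((36.25389099121094, 14.543916702270508), (58.24310302734375, 36.00776290893555), 0.07958298921585083)
fixed [[ 14.7  36.4 129. ]
 [ 36.7  40.3 131.1]
 [ 58.   44.2 132.8]]
mov [[ 14.9 -17.6 127.4]
 [ 36.1 -12.6 131.2]
 [ 58.1  -8.  132.7]]
knob 900 ((36.66143798828125, -66.32887268066406), (12.446456909179688, 53.95555877685547), 79.3202896118164)
```

View pics/w9.png

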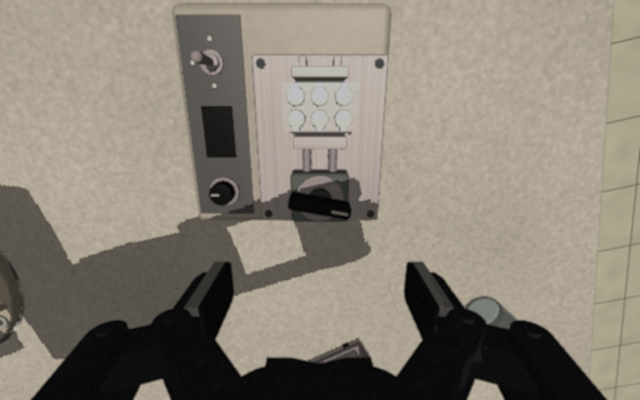

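Request:
{"method": "arm_command", "body": {"plan": [0,0,0,-0.12,0,0,0,-0.24,0,0,0,-0.36,0,0,0,-0.48,0,0,0,-0.6,0,0,0,-0.72,0,0,0,-0.84,0,0,0,-0.96,0,0,0,-1.08,0,0,0,-1.2,0,0,0,-1.32,0,0,0,-1.384], "claw": 150}}

```text
time: 21.45
position: [0.5904, 0.0311, 0.2607]
tool_rot: [-0.0, 0.836, 0.549, 0.0]
contact_force: [0.3, 1.1, 0.4]
opening: 0.0356
```

Request:
{"method": "arm_command", "body": {"plan": [0,0,10,0,0,0,30,0,0,0,60,0,0,0,60,0,0,0,60,0,0,0,60,0]}}

```text
time: 21.95
position: [0.5906, 0.0306, 0.2014]
tool_rot: [0.0, 0.838, 0.545, 0.0]
contact_force: [0.0, -0.2, -0.2]
opening: 0.0349
```

```bash
python3 - <<'E'
from h import *
w=s2w(.0365,-.0663,(.571,.1025,-13.23)); print(w,r.get_state()['opening'])
go([*w,.142],66.1)
E
```

```text
[0.5913578  0.02960624] 0.034946374237902436
shift [-0.6  1.1 59.4] spin -0.0 yaw 66.07 tilt [ 3.e-04  0.e+00 -1.e+00]
```

Request:
{"method": "arm_command", "body": {"plan": [-0.5,1,20,0,-0.5,1,40,0,-0.5,1,54,0,-0.5,1,59.5,0,-0.5,1,59.5,0,-0.5,1,59.5,0]}}

```text
time: 22.45
position: [0.5918, 0.0296, 0.1425]
tool_rot: [0.0, 0.838, 0.545, 0.001]
contact_force: [0.8, -0.4, 1.0]
opening: 0.0351
```

Request:
{"method": "arm_command", "body": {"plan": [0,0,0,0,0,0,0,0,0,0,0,0,0,0,0,0,0,0,0,0,0,0,0,0], "claw": 255, "squeeze": 50}}

```text
time: 22.95
position: [0.5918, 0.0292, 0.1431]
tool_rot: [0.001, 0.838, 0.546, 0.001]
contact_force: [-1.7, -1.7, 5.7]
opening: 0.0179
```

Request:
{"method": "arm_command", "body": {"plan": [0,0,0,0,0,0,0,0,0,0,0,0,0,0,0,0]}}

```text
time: 23.28
position: [0.5918, 0.0291, 0.1431]
tool_rot: [0.001, 0.838, 0.546, 0.001]
contact_force: [-1.6, -2.3, 5.3]
opening: 0.0184
```

Stopped at 18 mm while the bar is 12 mm thick, so the fingertips are probably on the 22 mm hub. I'll open, rise a few mm and grip again.

Request:
{"method": "arm_command", "body": {"plan": [0,0,0,0,0,0,0,0,0,0,0,0,0,0,-5,0,0,0,-5,0,0,0,-5,0], "claw": 150}}

```text
time: 23.78
position: [0.5913, 0.0296, 0.1467]
tool_rot: [0.0, 0.838, 0.546, 0.0]
contact_force: [0.2, 0.5, -0.7]
opening: 0.035
```

```bash
python3 - <<'E'
from h import *
s=r.get_state(); print(s['position'],s['opening'])
c=r.calibration('side'); p,d=r.grab_frame('side'); save('s10.png',p,(260,130,380,240),5)
p,d=r.grab_frame('wrist'); save('w10.png',p)
E
```

```text
[0.59126282 0.02955459 0.14673744] 0.03501240712480354
```

View pics/s10.png

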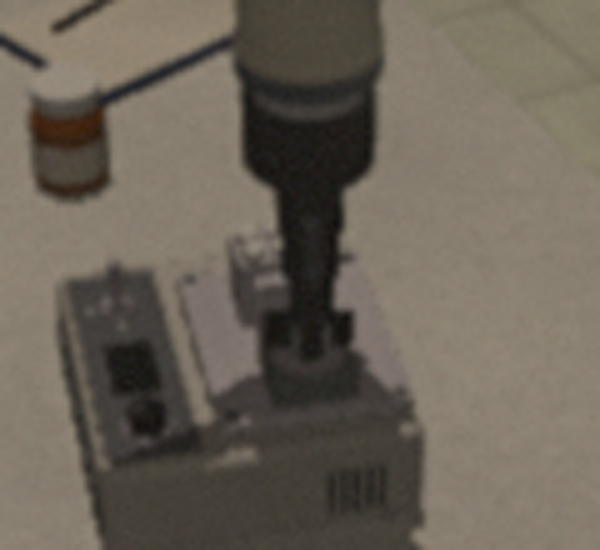

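View pics/w10.png

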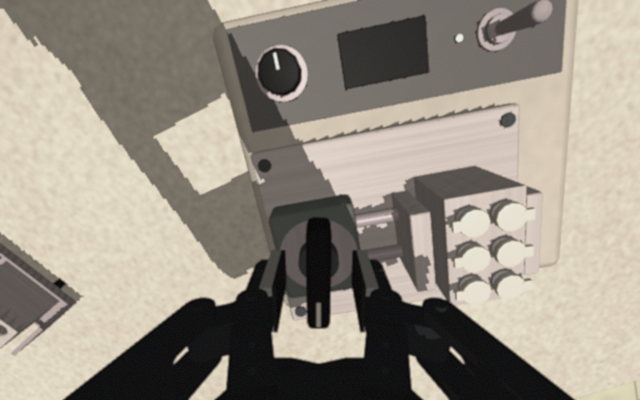

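The bar runs straight between the fingers at (318,270); the block and jaws are clear at the right. Closing.

Request:
{"method": "arm_command", "body": {"plan": [0,0,0,0,0,0,0,0,0,0,0,0,0,0,0,0,0,0,0,0,0,0,0,0,0,0,0,0], "claw": 255, "squeeze": 60}}

```text
time: 24.47
position: [0.5913, 0.0294, 0.1473]
tool_rot: [0.0, 0.838, 0.546, 0.0]
contact_force: [-3.1, -0.4, 9.8]
opening: 0.0108
```

Request:
{"method": "arm_command", "body": {"plan": [0,0,0,0.08,0,0,0,0.18,0,0,0,0.28,0,0,0,0.38,0,0,0,0.48,0,0,0,0.58,0,0,0,0.68,0,0,0,0.78,0,0,0,0.86,0,0,0,0.93,0,0,0,0.98,0,0,0,1.0]}}

```text
time: 25.47
position: [0.5909, 0.0288, 0.1473]
tool_rot: [0.0, 0.997, 0.076, -0.0]
contact_force: [-4.7, -4.9, 11.9]
opening: 0.0109
```

```bash
python3 - <<'E'
from h import *
s=r.get_state(); print(s['position'],s['opening'],s['contact_force'],s['ft_torque'],s['q'][5])
go(s['position'],66.1)
E
```

```text
[0.59087126 0.02883035 0.14732493] 0.010914788706085414 [-4.70901531 -4.92393057 11.89510124] [-0.27878374  0.67268232  0.03582381] -0.10383404905535684
shift [0. 0. 0.] spin -1.002 yaw 8.66 tilt [-0.e+00 -9.e-04 -1.e+00]
```

Request:
{"method": "arm_command", "body": {"plan": [0,0,0,0.08,0,0,0,0.17,0,0,0,0.26,0,0,0,0.33,0,0,0,0.37,0,0,0,0.38,0,0,0,0.38,0,0,0,0.38]}}

```text
time: 26.13
position: [0.5906, 0.0288, 0.1473]
tool_rot: [0.001, 0.994, -0.112, -0.0]
contact_force: [-6.3, -3.5, 13.7]
opening: 0.0107
```

```bash
python3 - <<'E'
from h import *
s=r.get_state(); print(s['position'],s['opening'],s['contact_force'],s['ft_torque'],s['q'][5])
p,d=r.grab_frame('wrist'); save('w11.png',p)
go(s['position'],-13.2)
E
```

```text
[0.59059846 0.02884032 0.14733242] 0.010723739445533006 [-6.26338567 -3.53909732 13.70684438] [-0.51767894  1.12577389  0.66040371] 0.27249653276176383
shift [0. 0. 0.] spin 0.006 yaw -12.86 tilt [-7.0e-04 -1.3e-03 -1.0e+00]
```

View pics/w11.png

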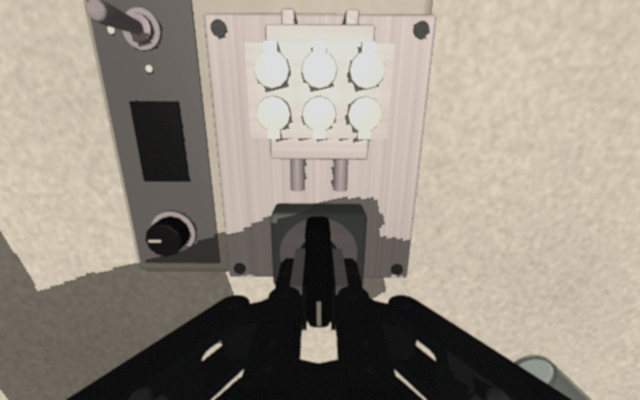

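The jaws hold the block, and the 0.66 N m torque shows the knob at its end stop. Letting go, rising and checking.

Request:
{"method": "arm_command", "body": {"plan": [0,0,0,-0.015,0,0,0,-0.015,0,0,0,-0.015,0,0,0,-0.015,0,0,0,-0.015,0,0,-15,-0.015,0,0,-40,-0.015,0,0,-75,-0.015,0,0,-105,-0.015,0,0,-115,-0.015,0,0,-115,-0.015,0,0,-115,-0.015], "claw": 150}}

```text
time: 27.18
position: [0.5908, 0.0295, 0.2609]
tool_rot: [-0.0, 0.994, -0.105, 0.0]
contact_force: [-0.6, -0.1, 0.3]
opening: 0.035
```

```bash
python3 wr.py w12; python3 - <<'E'
from h import *
f=np.load('f_w12.npz'); c=dict(K=f['K'],T=f['T']); W=cloud(f['d'],c)
S=shk(W,.571,.1025,-13.23)*1000
x,y,z=S[...,0],S[...,1],S[...,2]
m=(z>134)&(z<150)&(abs(x-35)<40)&(abs(y-16)<23); print('block',cv2.minAreaRect(S[m][:,:2].astype(np.float32)),np.percentile(z[m],[2,98]))
m=(z>125)&(z<133)&(abs(x-35)<40)&(y>34)&(y<60); print('fixed',np.percentile(S[m],[1,50,99],axis=0).round(1))
m=(z>125)&(z<133)&(abs(x-35)<40)&(y>-40)&(y<3); print('mov',np.percentile(S[m],[1,50,99],axis=0).round(1))
m=(z>138)&(z<150)&(abs(x-35)<40)&(y>-100)&(y<-30)
print('knob',m.sum(),cv2.minAreaRect(S[m][:,:2].astype(np.float32)))
for lo,hi in ((84,92),(92,100),(100,108),(108,120)):
    m=(z>lo)&(z<hi)&(abs(x+65)<20)&(abs(y-55)<25)
    P=S[m]; print(lo,len(P),P.mean(0).round(1) if len(P) else '')
p,d=r.grab_frame('top'); save('top12.png',p,(120,100,450,300),2.4)
E
```

```text
27.2333 [0.59014038 0.02945554 0.25982526] op 0.03532890776827826 F [-0.8 -0.7  0.5]
block ((36.29793167114258, 18.469797134399414), (36.034122467041016, 58.093116760253906), 89.9638671875) [135.97615548 145.34162382]
fixed [[ 15.2  37.2 129.6]
 [ 37.1  40.7 131.2]
 [ 57.8  44.4 132.6]]
mov [[ 14.9 -39.6 126.6]
 [ 36.6  -4.7 131.3]
 [ 57.7   0.  132.7]]
knob 859 ((36.392852783203125, -65.96381378173828), (11.685443878173828, 53.41920852661133), 1.5450929403305054)
84 23 [-60.6  52.4  88. ]
92 31 [-60.4  51.9  96.2]
100 32 [-60.   52.2 104.3]
108 139 [-62.4  53.1 112.2]
```

View pics/w12.png

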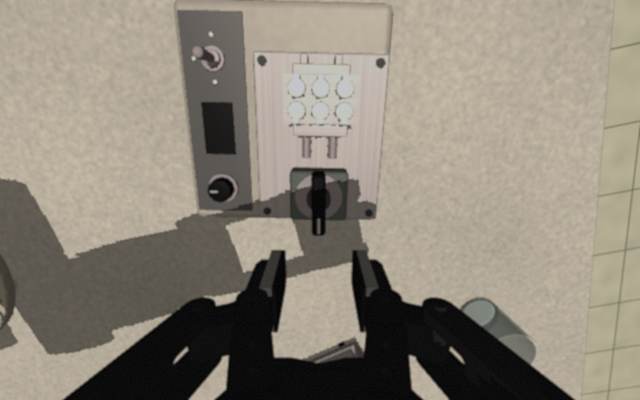

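View pics/top12.png

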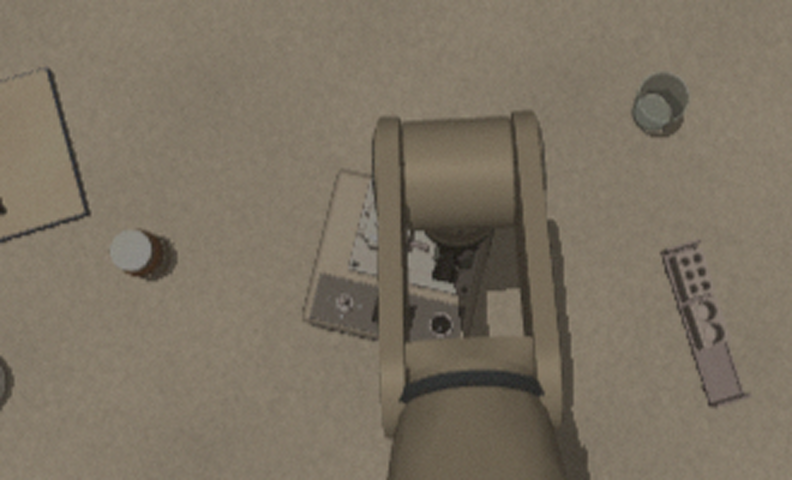

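The block moved 4 mm to the fixed jaw (y 14.5→18.5), the knob reads 1.54 rad, the lever is upright, and the beaker, jar and other blocks are in place. Handing in.

```bash
python3 -c "
from station import r
print(r.hand_in()); print(r.get_state()['time'])"
```

```text
the job is handed in; nothing more can be done
None
the job is handed in; nothing more can be done
```

The shaker is switched off, and the tube block is clamped on its platform with the knob home. I handed the job in after about 27 s of the 69 s allowed, with the gripper clear of everything.

**What I did**
1. I closed the gripper around the switch lever to bring it from run to upright.
2. I lifted the tube block out of the rack by its long sides, stood it on the bench, and gripped it again by its ends.
3. I set it down between the clamp jaws and turned the knob clockwise to its stop.

**Last checks, from the wrist and top cameras**
- **Switch:** the lever is upright; its sideways position is the same at every height to about 1 mm.
- **Knob:** the bar reads about 1.54 rad against 1.55 for home, and it stayed there after I let go.
- **Block:** it is upright, parallel to the jaws and centred along them. Closing the clamp moved it 4 mm against the fixed jaw, and both jaws touch it.
- **Other items:** the beaker, the jar and the two other blocks looked undisturbed in the top view.

**What didn't go as expected**
- My first grip on the knob stopped at 18 mm, most likely with the fingertips on the hub. I opened, rose 5 mm and gripped the bar properly.
- The camera measurements of the shaker's position disagreed by 1 to 2 mm. For placing the block I relied on the measured gap between the jaws.
- The job gave no verdict when I handed it in, so these checks are the only evidence of the outcome.

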